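Chuck a candle holder on the banding wheel

ROBOT

A 6-joint arm with a two-finger parallel gripper is mounted at the origin on the work surface. World frame = base frame: x ahead of the robot, y to its left, z up, the work surface at z = 0. Lengths are in m, angles in rad, forces in N, time in s.
With the tool pointing down it reaches from about 0.4 to 0.925 m from the base axis. Payload 12.5 kg.
Tool frame: the origin (TCP) lies at the centre of the arm's flange, where the gripper is bolted on; the fingertips stand 190 mm ahead of it and the grasp point (between the pads) lies 171 mm ahead of it; x points along the fingers, y is the direction in which the jaws open and shut, and the axes are right-handed (so a half turn about x gives the same grasp; the last joint's range is limited). The gripper opens to 95 mm and grips with 3 to 60 N. Pads are 20 mm wide; open, the fingers measure 119 mm over their backs; the gripper's body (75 mm by 180 mm) begins 59 mm behind the grasp point.
Start: joints at [-0.106, 0.491, 1.559, -0, 1.092, -0.106], TCP at [0.625, 0, 0.405] pointing down, gripper open.
Joint ranges: [-3.1, 3.1], [-0.84, 2.19], [0.05, 2.79], [-1.13, 4.28], [0.06, 2.93], [-2.69, 2.69]. Speed limits (rad/s): [2.22, 2.22, 2.79, 3.14, 3.14, 3.14].

INTERFACE

Orientations are given as a unit quaternion [w, x, y, z].
In Python, from cell import telemetry, capture, camera_model, sign_off gives the robot as it stands.
- The arm moves only by the tool arm_command, never from a script. Its argument "increments" is one flat list of numbers, 7 for each row, row after row: the opening, from 0 (shut) to 1 (fully open), then the shift along the tool's x, y, z in mm, then the turn, a rotation vector about the tool's x, y, z in degrees. A call has 1 to 20 rows; each row shifts and turns the commanded pose from where the row before left it, along the tool's axes as they then stand; what a row does not reach is not made up. A row lasts 1/8 s, in which the tool goes at most 62.5 mm and 10.7 degrees, less where a joint would pass 70% of its speed; a pose out of reach is approached as far as the arm can. A call with a gripper value outside its range is refused whole. The fingers move at their own pace and stop on an object; the grip force is fixed at half the most. Time passes only in rows, so rows that do not move let the fingers close. It gives the time, the measured TCP pose, the force and the opening at its end, in the units of the state.
- telemetry.get_obs(): the state, without advancing time (a new reading comes with each control period).
- capture(name): name is "scene" or "side" or "wrist"; returns (picture, depth): 400x640x3 uint8, blue, green, red; 400x640 float32, m along the optical axis (not along the pixel's ray), 0 where there is no reading.
- camera_model(name): a dict with "intrinsics" (3x3 intrinsics, pixels), "R" (3x3) and "t" (3): a world point X has camera coordinates R X + t. Camera axes: x right, y down, z forward; pixel columns grow to the right and rows downward; lengths in m; the calibration is good to about 2 mm. A picture is of the moment at which its call begins: read the wrist's pose just before it. camera_model takes no time and is no camera call; for the wrist camera it gives the pose at the moment of the call.
- sign_off(): hands the job in, once; it reports no verdict.
The state is a dict: "time_s": time; "qpos": joint angles; "dq": joint speeds; "tau": joint torques, N m; "tool_pos": TCP position; "ee_rot": TCP orientation; "wrist_force": force on the tool from outside, world axes, zero at the start; "torque": the same for the moment, N m; "width": opening from 0.0 (shut) to 1.0 (fully open).
Only numpy, scipy, OpenCV 4.12 (cv2) and the standard library are available. Lean on these libraries where they do the work, as an engineer would, in place of code of your own. Each camera call takes 0.05 s, during which the arm holds its last target. There are 200 camera calls.

TASK

Stand the white candle holder upright on the metal banding wheel, between the third lug and the two round fixed lugs, and nudge its base home until you feel it bear on both fixed lugs, leaving the third lug well back meanwhile. Then slide the third lug up until it presses on the base, so that the holder is held snugly at all three points, and let go. Bisque ware chips easily: push with about 8 newtons each time, never 15 on any lug, do not tip the holder, and leave the other things on the table where they are.

Things in the scene. Friction and masses are not known exactly. Their poses are not given: they have to be found in the camera images.
- holder: Stubby candle holder, one piece of plain white ceramic, about 0.3 kg: a round base disc 60 mm in diameter and 24 mm high, with a round column 22 mm in diameter standing centrally on it up to 58.5 mm above the underside (a dark candle hole is drawn on its top). Starts loose and upright on the table. Origin: centre of the underside; z up its axis.
- wheel: Banding wheel (potter's decorating turntable), locked, does not move: smooth aluminium disc 260 mm in diameter whose flat top is 55 mm above the table. Origin: on the table under the disc's centre; z up; x horizontal, pointing from the third lug over the disc's centre to midway between the two fixed lugs. It stands at a different place and turn each time.
- nest (a point): Centre of the wheel's top face (55 mm above wheel). A seated holder, its base touching both fixed lugs, stands within 8 mm of here; exactly where depends on how the lugs are set. Axes as wheel.
- lug_left: Left fixed lug in its radial slide: a steel plate 30 x 20 x 5 mm on the wheel's top, 78 mm from its centre at +55 degrees from the wheel's x axis (origin: centre of its underside, x outward). A thin arm from it carries inward an upright round post of slippery black nylon, 16 mm in diameter, 20 mm high, rigidly clamped with its centre anywhere from 34.5 to 40.5 mm from the wheel's centre; this setting is not reported.
- lug_right: Right fixed lug, the same, at -55 degrees from the wheel's x axis; its post is clamped at its own setting in the same range.
- third_lug (a joint): Slide of the third lug along the wheel's +x: 0 = all the way back (starts 0 to 12 mm), its face touches the base of a seated holder at about 0.062 to 0.076 m, as the fixed lugs happen to be set; travel ends at 0.085. It slides with about 3 N of friction, has no spring and holds what it presses when let go.
- third_lug_face (a point): Middle of the flat front face of the third lug, 10 mm above the wheel's top; moves with the lug. The lug is a black nylon block 24 mm (x) by 32 mm (y), 20 mm high, its centre 112 mm behind the wheel's centre when all the way back.
- third_lug_pin (a point): Top centre of the third lug's handle: a vertical round steel pin, 16 mm in diameter, standing in the middle of the black nylon block from 20 to 55 mm above the wheel's top. Moves with the lug.
- brush_jar: Bystander: glass jar, 68 mm in diameter, 100 mm high, with brushes sticking out to 190 mm. Origin: centre of the underside.
- tumbler: Bystander: white ceramic tumbler, 52 to 66 mm in diameter, 85 mm high, with no column. Origin: centre of the underside.
- paint_pot: Bystander: white plastic paint pot with a blue lid, 50 mm in diameter, 57 mm high. Origin: centre of the underside.
- palette: Bystander: flat wooden palette 130 x 100 x 6 mm. Origin: centre of the underside.
- brush: Bystander: a paintbrush 190 mm long lying on the table along its x axis.
- palette_knife: Bystander: a palette knife 200 mm long lying on the table along its x axis.
There are look-alikes about, which are no part of the job. Leave any turquoise look-alike of the holder alone.

How it is judged:
On the way, in this order (a step that is already met when the one before it is completed fails the run):
1. the holder stands on the wheel and bears on both fixed lugs (over 1.5 N each) with the third lug still at least 15 mm short of it (contact force between holder and lug_left above 1.5 N and contact force between holder and lug_right above 1.5 N and z of holder in the frame of nest between -0.003 and 0.003 m and angle between holder's own z axis and vertical below 0.06 rad and horizontal distance between holder and nest below 0.012 m and value of joint third_lug below 0.045 m), for 0.2 s.
2. the third lug presses on the base (over 2.5 N) while both fixed lugs bear (over 1.5 N each) (contact force between holder and lug_left above 1.5 N and contact force between holder and lug_right above 1.5 N and z of holder in the frame of nest between -0.003 and 0.003 m and angle between holder's own z axis and vertical below 0.06 rad and contact force between holder and third_lug above 2.5 N), for 0.2 s.
At the end, for the whole second after the job is handed in: The holder stands upright (within 0.06 rad) on the wheel's top, within 12 mm of its centre, all three lugs still bearing on it (over 0.3 N each), everything at rest (horizontal distance between holder and nest below 0.012 m and z of holder in the frame of nest between -0.003 and 0.003 m and angle between holder's own z axis and vertical below 0.06 rad and linear speed of holder below 0.01 m/s and contact force between holder and lug_left above 0.3 N and contact force between holder and lug_right above 0.3 N and contact force between holder and third_lug above 0.3 N); the robot touches nothing.
It fails at once if more than 15 N between the holder and the left fixed lug (contact force between holder and lug_left above 15 N).
It fails at once if more than 15 N between the holder and the right fixed lug (contact force between holder and lug_right above 15 N).
It fails at once if more than 15 N between the holder and the third lug (contact force between holder and third_lug above 15 N).
It fails at once if the holder is tipped by more than 0.35 rad (angle between holder's own z axis and vertical above 0.35 rad).
It fails at once if a bystander is moved more than 20 mm (distance of any of brush_jar, tumbler, paint_pot, palette, brush, palette_knife from where it was at the start of the episode above 0.02 m).
It also fails if it takes over 72 s, if anything falls off the work surface, if the arm or the gripper's body presses on something with over 40 N, if the wrist force passes 120 N, or if a joint passes its speed limit or range.

## Working session

There is one attempt and no reset: what is moved stays moved. The work goes in short steps, Python scripts to look and compute and a tool call to move; the robot and the scene stay as the last step left them, time stands still between calls to the robot, and variables do not carry over. Pictures are saved under pics/ and viewed, about 8 in all and at most 12, crops included, and the job is handed in when it is done.

Besides the shell and the picture viewer there is one more tool, called after "Call:" by a JSON object that holds its "api" and its "payload". arm_command: Moves the arm, as the interface text tells. Its arguments: {"type":"object","properties":{"increments":{"type":"array"}},"required":["increments"]}

```bash
ls; mkdir -p pics
cat > h.py <<'E'
import numpy as np, cv2
from cell import telemetry, capture, camera_model, sign_off
def grab(n,f):
    m=camera_model(n); p,d=capture(n); cv2.imwrite(f'pics/{f}.png',p); np.savez(f'pics/{f}.npz',p=p,d=d,K=m["intrinsics"],R=m["R"],t=m["t"]); return p,d,m
def load(f): return np.load(f'pics/{f}.npz')
def ray(m,u,v,z):
    K,R,t=[np.array(m[k]) for k in (("K" if "K" in m else "intrinsics"),"R","t")]
    c=-R.T@t; d=R.T@np.linalg.solve(K,[u,v,1.]); return c+d*(z-c[2])/d[2]
def cloud(m,d):
    K,R,t=[np.array(m[k]) for k in (("K" if "K" in m else "intrinsics"),"R","t")]
    v,u=np.mgrid[:d.shape[0],:d.shape[1]]
    P=np.stack([(u-K[0,2])/K[0,0]*d,(v-K[1,2])/K[1,1]*d,d],-1)
    return (P-t)@R
E
python3 - <<'E'
from h import *
print(telemetry.get_obs())
for n in("scene","side","wrist"):
    p,d,m=grab(n,n+"0"); print(n,m)
E
```

```text
pics
{'time_s': 0.0, 'qpos': array([-1.05581979e-01,  4.91535654e-01,  1.55946991e+00, -4.73789556e-07,
        1.09173746e+00, -1.05622467e-01]), 'dq': array([-0.00080893, -0.00041398,  0.00062017,  0.00026106,  0.00104585,
        0.00043074]), 'tau': array([-9.52334158e-04, -6.12640929e+01, -2.58175153e+01,  6.92750537e-02,
        4.83079045e-02, -1.38641695e-05]), 'tool_pos': array([6.24952705e-01, 3.89635717e-05, 4.04169442e-01]), 'ee_rot': array([ 0.49969388,  0.49973395,  0.50032631, -0.50024553]), 'wrist_force': array([ 0.11810304, -0.37627631, -0.60832836]), 'torque': array([ 0.02847641,  0.01220061, -0.01875787]), 'width': 1.0026196221538104}
scene {'intrinsics': array([[459.03438563,   0.        , 323.56733757],
       [  0.        , 459.03438563, 209.28508774],
       [  0.        ,   0.        ,   1.        ]]), 'R': array([[-0.57923339,  0.8151291 , -0.00729514],
       [ 0.51963045,  0.36232619, -0.77375961],
       [-0.62807076, -0.45197818, -0.63343733]]), 't': array([ 0.35004869, -0.20558655,  1.49970508])}
side {'intrinsics': array([[479.36430074,   0.        , 312.38463709],
       [  0.        , 479.36430074, 196.61627478],
       [  0.        ,   0.        ,   1.        ]]), 'R': array([[ 0.84838118, -0.5291975 , -0.01412039],
       [-0.40264627, -0.62772472, -0.66621142],
       [ 0.3436937 ,  0.57088675, -0.74562924]]), 't': array([-0.48393164,  0.26263457,  1.33409724])}
wrist {'intrinsics': array([[277.68838742,   0.        , 317.0107485 ],
       [  0.        , 277.68838742, 201.80673087],
       [  0.        ,   0.        ,   1.        ]]), 'R': array([[ 9.99999910e-01,  3.62818747e-04,  2.18335652e-04],
       [ 2.85922902e-04, -9.58870406e-01,  2.83844083e-01],
       [ 3.12339550e-04, -2.83843995e-01, -9.58870423e-01]]), 't': array([-0.62502673, -0.03184583,  0.39020848])}
```

View pics/scene0.png

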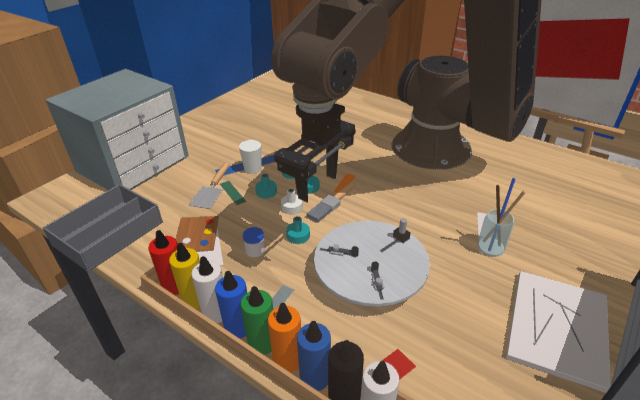

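The scene view shows the wheel at about (372,262) with the third lug's pin at (402,228). The fixed lugs are at (345,251) and (376,280), the white holder is at (291,203) with turquoise look-alikes around it, and the jar is at (495,235).

Run:
```python
from h import *
a=cv2.imread('pics/side0.png'); b=cv2.imread('pics/wrist0.png')
cv2.imwrite('pics/c1.png',np.vstack([cv2.resize(a,(480,300)),cv2.resize(b,(480,300))]))
cv2.imwrite('pics/side_c.png',a)
s=load('scene0'); C=cloud(s,s['d']); 
for u,v in [(292,192),(291,208),(372,262),(402,222),(345,251),(376,280),(298,220)]: print(u,v,C[v,u].round(3))
```

```text
292 192 [ 0.512 -0.168  0.059]
291 208 [ 0.531 -0.158  0.021]
372 262 [0.626 0.145 0.075]
402 222 [0.507 0.151 0.108]
345 251 [0.623 0.073 0.066]
376 280 [0.662 0.176 0.071]
298 220 [ 0.592 -0.086  0.057]
```

View pics/c1.png

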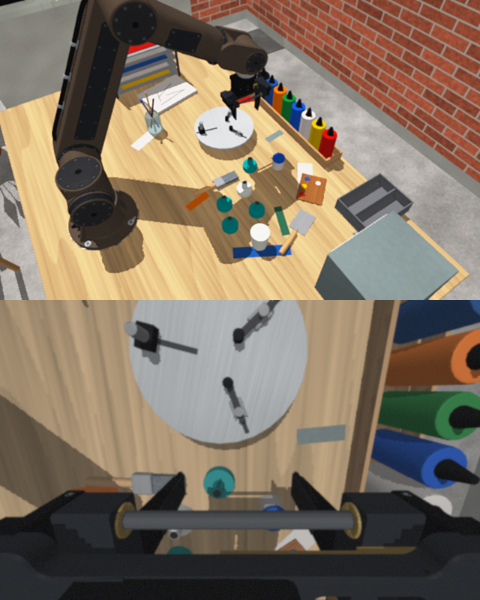

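The side and wrist views confirm the layout: the holder stands among four turquoise look-alikes, and the wheel, its lugs and the pin are clear. Next I measure them.

```bash
cat >> h.py <<'E'
from scipy.optimize import least_squares
def circ(P,r=None):
    x0=P[:,:2].mean(0)
    if r: f=lambda q:np.hypot(*(P[:,:2]-q[:2]).T)-r; s=least_squares(f,x0,loss='soft_l1',f_scale=.002).x
    else: f=lambda q:np.hypot(*(P[:,:2]-q[:2]).T)-q[2]; s=least_squares(f,[*x0,.03],loss='soft_l1',f_scale=.002).x
    return s
E
python3 - <<'E'
from h import *
for n in ('scene0','side0','wrist0'):
    s=load(n); d=s['d']; C=cloud(s,d); ok=d>0; p=s['p']; hsv=cv2.cvtColor(p,cv2.COLOR_BGR2HSV)
    x,y,z=C[...,0],C[...,1],C[...,2]
    print(n)
    # wheel top
    m=ok&(abs(z-.055)<.004)&(np.hypot(x-.62,y-.13)<.17)
    mm=m.astype(np.uint8); nl,lab,st,ce=cv2.connectedComponentsWithStats(mm); k=1+st[1:,4].argmax()
    mk=(lab==k).astype(np.uint8); cs,_=cv2.findContours(mk,cv2.RETR_EXTERNAL,cv2.CHAIN_APPROX_NONE)
    c=max(cs,key=len)[:,0]; P=np.array([ray(s,u,v,.055) for u,v in c if 1<u<638 and 1<v<398])
    w=circ(P,.1305); print(' wheel',w.round(4),'free',circ(P).round(4),'z',np.median(z[lab==k]).round(4))
    # pin top, and things above plane
    hi=ok&(z>.098)&(z<.118)&(np.hypot(x-w[0],y-w[1])<.14)
    print(' pin',hi.sum(),C[hi].mean(0).round(4) if hi.any() else '')
    # post tops  
    po=ok&(z>.071)&(z<.079)&(np.hypot(x-w[0],y-w[1])<.13)
    nl,lab,st,ce=cv2.connectedComponentsWithStats(po.astype(np.uint8))
    for i in range(1,nl):
        if st[i,4]>6: print('  blk',ce[i].round(),st[i,4],C[lab==i].mean(0).round(4))
    # coloured blobs
    for nm,lo,hi_ in(('white',(0,0,150),(179,60,255)),('turq',(78,90,30),(96,255,255))):
        q=(cv2.inRange(hsv,lo,hi_)>0)&ok&(z>.012)&(z<.075)&(x>.3)&(x<.9)&(y<.05)&(y>-.45)
        nl,lab,st,ce=cv2.connectedComponentsWithStats(q.astype(np.uint8))
        for i in range(1,nl):
            if st[i,4]>25:
                Q=C[lab==i]; T=Q[Q[:,2]>.054]; B=Q[abs(Q[:,2]-.024)<.003]
                print(' ',nm,ce[i].round(),st[i,4],Q.mean(0).round(3),'top',len(T),T.mean(0).round(4) if len(T) else '', 'ring',len(B),circ(B,.03).round(4) if len(B)>5 else '')
E
```

```text
scene0
 wheel [0.6007 0.127 ] free [0.6007 0.1275 0.1279] z 0.0541
 pin 51 [0.5033 0.1512 0.106 ]
  blk [402. 233.] 81 [0.5053 0.1528 0.0745]
  blk [336. 247.] 13 [0.6299 0.0525 0.0725]
  blk [355. 249.] 30 [0.6125 0.0916 0.0738]
  blk [375. 264.] 35 [0.6277 0.1524 0.0739]
  white [256. 160.] 158 [ 0.437 -0.365  0.045] top 56 [ 0.4361 -0.3636  0.0649] ring 14 [ 0.4305 -0.394 ]
  white [294. 202.] 195 [ 0.512 -0.164  0.026] top 3 [ 0.5079 -0.1678  0.0563] ring 114 [ 0.5059 -0.1873]
  white [331. 200.] 112 [ 0.44  -0.093  0.019] top 0  ring 5 
  white [334. 241.] 853 [0.599 0.028 0.054] top 419 [0.6004 0.0284 0.0554] ring 0 
  turq [266. 186.] 283 [ 0.502 -0.273  0.027] top 19 [ 0.5007 -0.2754  0.0566] ring 143 [ 0.4886 -0.287 ]
  turq [312. 183.] 139 [ 0.409 -0.177  0.024] top 0  ring 85 [ 0.4078 -0.2038]
  turq [298. 230.] 368 [ 0.597 -0.085  0.027] top 18 [ 0.5944 -0.0867  0.0565] ring 198 [ 0.5822 -0.097 ]
side0
 wheel [0.5908 0.1232] free [0.5904 0.1215 0.1249] z 0.0562
 pin 28 [0.4972 0.1455 0.1082]
  blk [305. 148.] 13 [0.6554 0.1781 0.0737]
  blk [302. 156.] 17 [0.6238 0.1496 0
[... 890 characters left out ...]
83 [ 0.3826 -0.2739]
wrist0
 wheel [0.5962 0.1231] free [0.5924 0.1049 0.1126] z 0.054
 pin 385 [0.5014 0.1489 0.1077]
  blk [351.  13.] 100 [0.6585 0.1797 0.0717]
  blk [357.   8.] 9 [0.6636 0.1842 0.0717]
  blk [194.  48.] 606 [0.5028 0.1485 0.0744]
  blk [318.  45.] 219 [0.626  0.1512 0.0742]
  blk [304. 109.] 179 [0.6109 0.0907 0.0741]
  blk [320. 148.] 51 [0.6285 0.0501 0.0715]
  blk [316. 150.] 9 [0.6242 0.0476 0.0714]
  white [291. 165.] 4922 [0.594 0.029 0.054] top 2343 [0.5975 0.0294 0.0546] ring 0 
  turq [292. 242.] 1197 [ 0.59  -0.084  0.028] top 116 [ 0.5902 -0.0885  0.0571] ring 868 [ 0.5874 -0.1016]
  turq [237. 336.] 123 [ 0.497 -0.253  0.017] top 0  ring 21 [ 0.4953 -0.2809]
```

Call:
{"api": "arm_command", "payload": {"increments": [1,20,-24,34,0,0,0,1,20,-24,34,0,0,0,1,20,-24,34,0,0,0,1,20,-24,34,0,0,0,1,20,-24,34,0,0,0,1,0,0,0,0,0,0,1,0,0,0,0,0,0]}}

```text
time_s: 1.02
tool_pos: [0.5054, -0.1699, 0.305]
ee_rot: [0.5, 0.5, 0.5, -0.5]
wrist_force: [0.1, 0.5, 0.6]
width: 0.997
```

Run:
```python
from h import *
o=telemetry.get_obs(); print(o['tool_pos'],o['wrist_force'])
p,d,m=grab('wrist','w1')
C=cloud(m,d); x,y,z=C[...,0],C[...,1],C[...,2]
h=cv2.cvtColor(p,cv2.COLOR_BGR2HSV)
q=(d>0)&(h[...,1]<70)&(h[...,2]>90)&(np.hypot(x-.506,y+.172)<.05)
for lo,hi,r in((.052,.065,.011),(.019,.028,.03)):
    k=q&(z>lo)&(z<hi); P=C[k]; print(k.sum(),P.mean(0),np.ptp(P,axis=0),circ(P) if len(P) else '')
    cs,_=cv2.findContours(k.astype(np.uint8),0,1); c=max(cs,key=cv2.contourArea); print(cv2.minEnclosingCircle(c), [ray(m,*cv2.minEnclosingCircle(c)[0],hh) for hh in(.0585,.024)])
```

```text
[ 0.50537185 -0.16990783  0.30500583] [0.14090371 0.49087073 0.59299237]
319 [ 0.50653101 -0.17540965  0.05715477] [0.02023662 0.02120893 0.00726801] [ 0.50629622 -0.17694104  0.00886583]
((317.73095703125, 223.13958740234375), 12.349924087524414) [array([ 0.50638084, -0.17558524,  0.0585    ]), array([ 0.50653331, -0.1887542 ,  0.024     ])]
2032 [ 0.50663724 -0.17284009  0.02293297] [0.05886147 0.05893986 0.00886296] [ 0.50658453 -0.17905607  0.02327843]
((317.7613525390625, 210.58409118652344), 29.76720428466797) [array([ 0.50639968, -0.16412446,  0.0585    ]), array([ 0.50655503, -0.17554075,  0.024     ])]
```

View pics/w1.png

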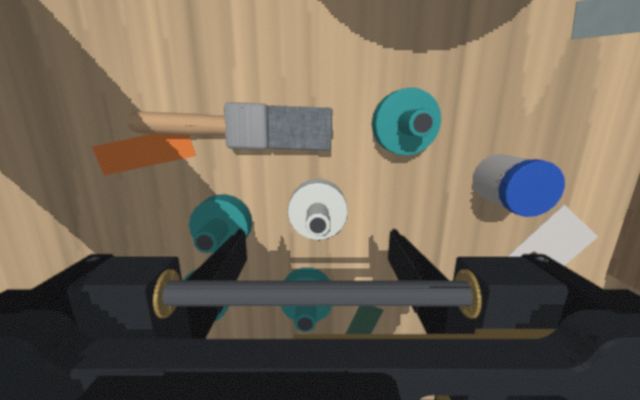

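Wrist view: the white holder is at (318,210), column top at (318,223), sitting between the fingers. Two heights agree on (0.5065, -0.1755), and the column's neighbours are clear of the fingers.

Call:
{"api": "arm_command", "payload": {"increments": [1,15,1,5.5,0,0,0,1,18,0,0,0,0,0,1,18,0,0,0,0,0,1,18,0,0,0,0,0,1,18,0,0,0,0,0,1,0,0,0,0,0,0,0.2,0,0,0,0,0,0,0.2,0,0,0,0,0,0,0.2,0,0,0,0,0,0,0.2,0,0,0,0,0,0,0,0,0,0,0,0,0,0,0,0,0,0,0,0,0,0,0,0,0,0,0,0,0,0,0,0,0,0]}}

```text
time_s: 2.82
tool_pos: [0.506, -0.1755, 0.2177]
ee_rot: [0.5, 0.5, 0.5, -0.5]
wrist_force: [0.0, 0.1, 0.5]
width: 0.224
```

Call:
{"api": "arm_command", "payload": {"increments": [0,-10,0,0,0,0,0,0,-30,0,0,0,0,0,0,-45,0,0,0,0,0,0,-45,0,0,0,0,0,0,0,13,-50,0,0,0,0,0,13,-50,0,0,0,0,0,13,-50,0,0,0,0,0,13,-50,0,0,0,0,0,13,-50,0,0,0,0,0,13,-52,0,0,0,0,0,0,0,7,0,0,0,0,0,0,7,0,0,0,0,0,0,0,0,0,0,0,0,0,0,0,0]}}

```text
time_s: 4.58
tool_pos: [0.5839, 0.1264, 0.348]
ee_rot: [0.436, 0.557, 0.436, -0.557]
wrist_force: [-0.3, 0.0, -1.9]
width: 0.223
```

Run:
```python
from h import *
o=telemetry.get_obs(); print(o['tool_pos'],o['ee_rot'],o['wrist_force'],o['width'])
for n,f in(('wrist','w2'),('scene','s2'),('side','d2')):
    p,d,m=grab(n,f)
    C=cloud(m,d); x,y,z=C[...,0],C[...,1],C[...,2]
    po=(d>0)&(z>.0705)&(z<.0795)&(np.hypot(x-.596,y-.125)<.13)
    nl,lab,st,ce=cv2.connectedComponentsWithStats(po.astype(np.uint8))
    for i in range(1,nl):
        if st[i,4]>8: print(n,'blk',ce[i].round(),st[i],C[lab==i].mean(0).round(4), circ(C[lab==i]).round(4))
    hi=(d>0)&(z>.1)&(z<.118)&(np.hypot(x-.5,y-.149)<.03); print(' pin',hi.sum(),C[hi].mean(0) if hi.any() else '')
```

```text
[0.58389178 0.12635957 0.34796147] [ 0.4360093   0.55670449  0.4359824  -0.55668246] [-0.28063076  0.02893863 -1.869493  ] 0.223458236872225
wrist blk [384. 131.] [376 124  16  16 167] [0.659  0.1807 0.0713] [0.659  0.1807 0.0048]
wrist blk [354. 171.] [346 163  18  17 229] [0.6258 0.152  0.0742] [0.6258 0.1519 0.0054]
wrist blk [228. 201.] [212 188  29  33 540] [0.504  0.1526 0.0743] [0.4986 0.1496 0.0131]
 pin 346 [0.50131248 0.15058734 0.10814599]
scene blk [402. 233.] [394 227  16  11  82] [0.5049 0.1523 0.0745] [0.4983 0.1503 0.0134]
scene blk [336. 246.] [333 245   6   4  16] [0.6284 0.0512 0.0719] [0.6291 0.0516 0.0048]
scene blk [355. 249.] [352 247   7   6  33] [0.6129 0.0921 0.0739] [0.6126 0.0916 0.0057]
scene blk [375. 264.] [371 262   8   7  37] [0.6279 0.1526 0.0738] [0.6277 0.1526 0.0058]
 pin 43 [0.50299724 0.15110797 0.10749848]
side blk [306. 148.] [304 147   4   4  10] [0.6553 0.1777 0.0746] [0.6522 0.177  0.0056]
side blk [302. 157.] [300 155   5   4  12] [0.6238 0.1459 0.0756] [0.625  0.1489 0.006 ]
side blk [308. 169.] [306 167   5   6  18] [0.6092 0.0882 0.0746] [0.6089 0.0893 0.0061]
side blk [269. 173.] [264 168  10   9  40] [0.496  0.1429 0.0749] [0.4993 0.1501 0.0144]
side blk [318. 175.] [317 174   4   4  14] [0.6245 0.0485 0.0727] [0.6243 0.048  0.0056]
 pin 25 [0.49706352 0.14694731 0.1082439 ]
```

View pics/w2.png

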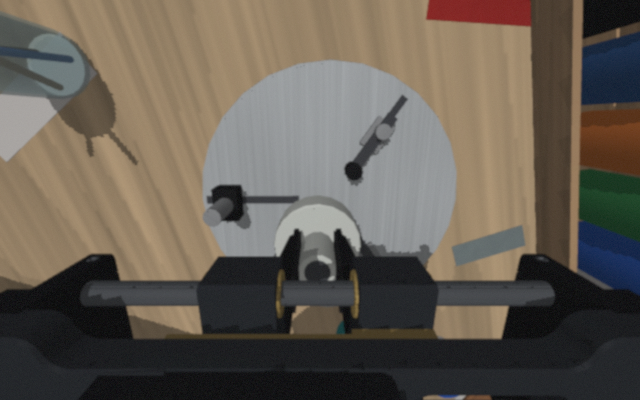

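Wrist view: the left post is at (353,171) and the third lug block at (228,203), with its slide level in the picture, so the yaw is right. The held holder is at (318,240), and the seat works out at about (0.598, 0.126). I'm lowering it 10 mm short of that.

Call:
{"api": "arm_command", "payload": {"increments": [0,15,3,-3,0,0,0,0,20,0,0,0,0,0,0,20,0,0,0,0,0,0,12,0,0,0,0,0,0,5,0,0,0,0,0,0,1,0,0,0,0,0,0,0,0,0,0,0,0]}}

```text
time_s: 5.6
tool_pos: [0.5878, 0.1287, 0.2752]
ee_rot: [0.435, 0.557, 0.435, -0.557]
wrist_force: [0.0, 0.9, -3.3]
width: 0.231
```

Call:
{"api": "arm_command", "payload": {"increments": [0,1,0,0,0,0,0,0,0,0,0,0,0,0]}}

```text
time_s: 5.85
tool_pos: [0.5876, 0.1287, 0.274]
ee_rot: [0.435, 0.557, 0.435, -0.557]
wrist_force: [0.2, -0.4, -3.6]
width: 0.229
```

Call:
{"api": "arm_command", "payload": {"increments": [0,0.5,0,0,0,0,0,0,0.5,0,0,0,0,0,0,0,0,0,0,0,0]}}

```text
time_s: 6.22
tool_pos: [0.5877, 0.1287, 0.2728]
ee_rot: [0.435, 0.557, 0.435, -0.557]
wrist_force: [-0.3, -0.6, -3.3]
width: 0.226
```

Call:
{"api": "arm_command", "payload": {"increments": [0,0.5,0,0,0,0,0,0,0.3,0,0,0,0,0,0,0,0,0,0,0,0]}}

```text
time_s: 6.6
tool_pos: [0.5876, 0.1287, 0.2727]
ee_rot: [0.435, 0.557, 0.435, -0.557]
wrist_force: [-2.9, -0.0, 6.7]
width: 0.228
```

Call:
{"api": "arm_command", "payload": {"increments": [0.5,0,0,0,0,0,0,0.5,0,0,0,0,0,0,0.5,0,0,0,0,0,0,0.5,0,0,0,0,0,0,0.5,-5,0,0,0,0,0,0.5,-15,0,0,0,0,0,0.5,-30,0,0,0,0,0,0,0,-25,0,0,0,0,0,0,-25,0,0,0,0,0,0,0,0,0,0,0,0,0,0,0,0,0,0,0,0,0,0,0,0,0]}}

```text
time_s: 8.1
tool_pos: [0.5398, 0.1406, 0.3221]
ee_rot: [0.435, 0.557, 0.435, -0.557]
wrist_force: [-0.0, -0.2, -0.2]
width: 0.037
```

Run:
```python
from h import *
o=telemetry.get_obs(); print(o['tool_pos'],o['wrist_force'],o['width'])
p,d,m=grab('wrist','w3'); p2,d2,m2=grab('scene','s3')
for D,M,P in((d,m,p),(d2,m2,p2)):
    C=cloud(M,D); x,y,z=C[...,0],C[...,1],C[...,2]; h=cv2.cvtColor(P,cv2.COLOR_BGR2HSV)
    for lo,hi in((.107,.12),(.0765,.083)):
        k=(D>0)&(z>lo)&(z<hi)&(np.hypot(x-.588,y-.129)<.05)
        if k.any(): print(k.sum(),C[k].mean(0),circ(C[k]))
cv2.imwrite('pics/c3.png',np.hstack([p[60:360,120:520],cv2.resize(p2[180:320,270:457],(400,300))]))
```

```text
[0.53982212 0.14061213 0.32208003] [-0.0209355  -0.22623509 -0.21067213] 0.03676629983601466
675 [0.58735637 0.12831903 0.11239934] [0.58737593 0.12806093 0.00761469]
2498 [0.58675608 0.13241968 0.07806139] [0.58838744 0.12516433 0.02296799]
68 [0.59125274 0.1284389  0.11211023] [0.59048015 0.12773931 0.00811805]
286 [0.59496165 0.12964211 0.07837824] [0.58748702 0.12648056 0.02284009]
```

View pics/c3.png

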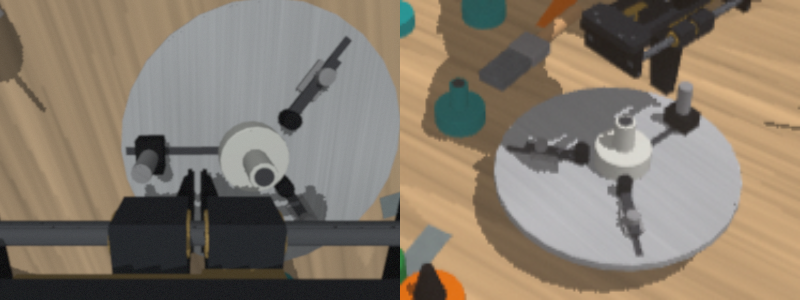

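The holder stands upright on the wheel at (0.5875, 0.128), short of both posts, with the shut fingers between it and the third lug. Next I lower them and push on the base.

Call:
{"api": "arm_command", "payload": {"increments": [0,20,0,0,0,0,0,0,20,0,0,0,0,0,0,17,0,0,0,0,0,0,10,0,0,0,0,0,0,0,0,0,0,0,0,0,0,0,0,0,0,0,0,0,2,0,0,0,0,0,0,2,0,0,0,0,0,0,2,0,0,0,0,0,0,0,0,0,0,0]}}

```text
time_s: 9.45
tool_pos: [0.5451, 0.1393, 0.255]
ee_rot: [0.435, 0.557, 0.435, -0.557]
wrist_force: [0.5, -0.9, -0.2]
width: 0.004
```

Call:
{"api": "arm_command", "payload": {"increments": [0,0,1,0,0,0,0,0,0,1,0,0,0,0,0,0,1,0,0,0,0,0,0,1,0,0,0,0,0,0,0,0,0,0,0]}}

```text
time_s: 10.07
tool_pos: [0.5489, 0.1384, 0.2549]
ee_rot: [0.435, 0.557, 0.435, -0.557]
wrist_force: [0.1, -0.8, -0.7]
width: 0.01
```

Call:
{"api": "arm_command", "payload": {"increments": [0,0,1,0,0,0,0,0,0,1,0,0,0,0,0,0,1,0,0,0,0,0,0,1,0,0,0,0,0,0,0,0,0,0,0]}}

```text
time_s: 10.7
tool_pos: [0.5527, 0.1374, 0.2549]
ee_rot: [-0.435, -0.557, -0.435, 0.557]
wrist_force: [-0.5, -0.1, 0.9]
width: 0.007
```

Call:
{"api": "arm_command", "payload": {"increments": [0,0,0.5,0,0,0,0,0,0,0.5,0,0,0,0,0,0,0.5,0,0,0,0]}}

```text
time_s: 11.08
tool_pos: [0.5542, 0.1371, 0.2549]
ee_rot: [0.435, 0.557, 0.435, -0.557]
wrist_force: [-1.1, 0.9, -0.2]
width: 0.004
```

Call:
{"api": "arm_command", "payload": {"increments": [0,0,0.5,0,0,0,0,0,0,0,0,0,0,0]}}

```text
time_s: 11.32
tool_pos: [0.5547, 0.1369, 0.2549]
ee_rot: [0.435, 0.557, 0.435, -0.557]
wrist_force: [-1.3, 0.3, -0.4]
width: 0.006
```

Call:
{"api": "arm_command", "payload": {"increments": [0,0,0.4,0,0,0,0,0,0,0.4,0,0,0,0,0,0,0,0,0,0,0]}}

```text
time_s: 11.7
tool_pos: [0.5555, 0.1367, 0.2549]
ee_rot: [0.435, 0.557, 0.435, -0.557]
wrist_force: [-1.4, -0.1, 0.4]
width: 0.002
```

Call:
{"api": "arm_command", "payload": {"increments": [0,0,0.4,0,0,0,0,0,0,0,0,0,0,0]}}

```text
time_s: 11.95
tool_pos: [0.5558, 0.1366, 0.2549]
ee_rot: [0.435, 0.557, 0.435, -0.557]
wrist_force: [-0.1, 0.0, 0.2]
width: 0.0
```

Call:
{"api": "arm_command", "payload": {"increments": [0,0,0.3,0,0,0,0,0,0,0,0,0,0,0]}}

```text
time_s: 12.2
tool_pos: [0.5561, 0.1366, 0.255]
ee_rot: [0.435, 0.557, 0.435, -0.557]
wrist_force: [-1.4, -0.0, 0.3]
width: 0.005
```

Call:
{"api": "arm_command", "payload": {"increments": [0,0,0.3,0,0,0,0,0,0,0.2,0,0,0,0,0,0,0,0,0,0,0]}}

```text
time_s: 12.58
tool_pos: [0.5566, 0.1364, 0.2549]
ee_rot: [0.435, 0.557, 0.435, -0.557]
wrist_force: [-1.3, 0.1, -0.1]
width: 0.006
```

Call:
{"api": "arm_command", "payload": {"increments": [0,0,0.3,0,0,0,0,0,0,0,0,0,0,0]}}

```text
time_s: 12.82
tool_pos: [0.5569, 0.1364, 0.2549]
ee_rot: [0.435, 0.557, 0.435, -0.557]
wrist_force: [-2.3, 0.2, -0.2]
width: 0.003
```

Call:
{"api": "arm_command", "payload": {"increments": [0,0,0.3,0,0,0,0,0,0,0,0,0,0,0]}}

```text
time_s: 13.08
tool_pos: [0.5572, 0.1363, 0.2549]
ee_rot: [0.435, 0.557, 0.435, -0.557]
wrist_force: [-1.2, 0.0, 0.2]
width: 0.002
```

Call:
{"api": "arm_command", "payload": {"increments": [0,0,0.3,0,0,0,0,0,0,0,0,0,0,0]}}

```text
time_s: 13.32
tool_pos: [0.5575, 0.1362, 0.2549]
ee_rot: [0.435, 0.557, 0.435, -0.557]
wrist_force: [-1.0, 0.2, 0.1]
width: 0.007
```

Call:
{"api": "arm_command", "payload": {"increments": [0,0,0.3,0,0,0,0,0,0,0,0,0,0,0]}}

```text
time_s: 13.58
tool_pos: [0.5578, 0.1362, 0.255]
ee_rot: [0.435, 0.557, 0.435, -0.557]
wrist_force: [-1.2, -0.0, -0.0]
width: 0.001
```

Call:
{"api": "arm_command", "payload": {"increments": [0,0,0.3,0,0,0,0,0,0,0,0,0,0,0]}}

```text
time_s: 13.82
tool_pos: [0.5581, 0.1361, 0.255]
ee_rot: [0.435, 0.557, 0.435, -0.557]
wrist_force: [-0.9, -0.2, -0.8]
width: 0.005
```

Call:
{"api": "arm_command", "payload": {"increments": [0,0,0.3,0,0,0,0,0,0,0.3,0,0,0,0,0,0,0,0,0,0,0]}}

```text
time_s: 14.2
tool_pos: [0.5586, 0.136, 0.2549]
ee_rot: [-0.435, -0.557, -0.435, 0.557]
wrist_force: [-2.7, 1.0, 0.4]
width: 0.008
```

Call:
{"api": "arm_command", "payload": {"increments": [0,0,0.3,0,0,0,0,0,0,0,0,0,0,0]}}

```text
time_s: 14.45
tool_pos: [0.5588, 0.136, 0.2549]
ee_rot: [-0.435, -0.557, -0.435, 0.557]
wrist_force: [-2.8, 1.7, 0.3]
width: 0.003
```

Call:
{"api": "arm_command", "payload": {"increments": [0,0,0.3,0,0,0,0,0,0,0,0,0,0,0]}}

```text
time_s: 14.7
tool_pos: [0.5591, 0.1359, 0.2549]
ee_rot: [-0.435, -0.557, -0.435, 0.557]
wrist_force: [-4.0, 2.1, 1.0]
width: 0.008
```

Run:
```python
from h import *
o=telemetry.get_obs(); print(o['tool_pos'],o['wrist_force'])
for n,f in(('wrist','w4'),('scene','s4'),('side','d4')):
    P,D,M=grab(n,f); C=cloud(M,D); x,y,z=C[...,0],C[...,1],C[...,2]
    k=(D>0)&(z>.107)&(z<.118)&(np.hypot(x-.597,y-.127)<.025)
    if k.any(): print(n,k.sum(),C[k].mean(0),circ(C[k]))
```

```text
[0.55908514 0.13587958 0.25492189] [-3.96796194  2.0676257   1.025697  ]
wrist 121 [0.60154945 0.13235725 0.1108668 ] [51.17102397 42.97464727 66.27767149]
scene 18 [0.59620533 0.13321506 0.11188767] [-21.95526419 122.72602116 124.64978044]
side 34 [0.59243836 0.12140158 0.11383544] [0.59448648 0.12227083 0.0083756 ]
```

Call:
{"api": "arm_command", "payload": {"increments": [0,0,0.3,0,0,0,0,0,0,0,0,0,0,0]}}

```text
time_s: 15.1
tool_pos: [0.5595, 0.1358, 0.2549]
ee_rot: [0.435, 0.557, 0.435, -0.557]
wrist_force: [-4.5, 2.9, 0.6]
width: 0.003
```

Call:
{"api": "arm_command", "payload": {"increments": [0,0,0.3,0,0,0,0,0,0,0,0,0,0,0]}}

```text
time_s: 15.35
tool_pos: [0.5598, 0.1357, 0.255]
ee_rot: [0.435, 0.557, 0.435, -0.557]
wrist_force: [-3.9, 2.7, -0.4]
width: 0.004
```

Call:
{"api": "arm_command", "payload": {"increments": [0,0,0.3,0,0,0,0,0,0,0,0,0,0,0]}}

```text
time_s: 15.6
tool_pos: [0.5601, 0.1356, 0.255]
ee_rot: [0.435, 0.557, 0.435, -0.557]
wrist_force: [-3.1, 3.3, 0.2]
width: 0.006
```

Call:
{"api": "arm_command", "payload": {"increments": [0,0,0.3,0,0,0,0,0,0,0,0,0,0,0]}}

```text
time_s: 15.85
tool_pos: [0.5605, 0.1355, 0.2549]
ee_rot: [0.435, 0.557, 0.435, -0.557]
wrist_force: [-4.3, 1.1, -0.6]
width: 0.002
```

Call:
{"api": "arm_command", "payload": {"increments": [0,0,0.2,0,0,0,0,0,0,0,0,0,0,0]}}

```text
time_s: 16.1
tool_pos: [0.5606, 0.1355, 0.255]
ee_rot: [0.435, 0.557, 0.435, -0.557]
wrist_force: [-3.3, 1.5, -0.4]
width: 0.001
```

Call:
{"api": "arm_command", "payload": {"increments": [0,0,0.3,0,0,0,0,0,0,0,0,0,0,0]}}

```text
time_s: 16.35
tool_pos: [0.5609, 0.1354, 0.255]
ee_rot: [0.435, 0.557, 0.435, -0.557]
wrist_force: [-3.7, 2.0, -0.3]
width: 0.007
```

Call:
{"api": "arm_command", "payload": {"increments": [0,0,0.3,0,0,0,0,0,0,0,0,0,0,0]}}

```text
time_s: 16.6
tool_pos: [0.5611, 0.1353, 0.2549]
ee_rot: [-0.435, -0.557, -0.435, 0.557]
wrist_force: [-4.3, 2.7, 0.5]
width: 0.004
```

Call:
{"api": "arm_command", "payload": {"increments": [0,0,0.2,0,0,0,0,0,0,0,0,0,0,0]}}

```text
time_s: 16.85
tool_pos: [0.5612, 0.1353, 0.2549]
ee_rot: [-0.435, -0.557, -0.435, 0.557]
wrist_force: [-4.4, 2.2, 0.3]
width: 0.007
```

Call:
{"api": "arm_command", "payload": {"increments": [0,0,0.2,0,0,0,0,0,0,0,0,0,0,0]}}

```text
time_s: 17.1
tool_pos: [0.5613, 0.1353, 0.2549]
ee_rot: [-0.435, -0.557, -0.436, 0.557]
wrist_force: [-5.5, 3.6, 1.3]
width: 0.005
```

Call:
{"api": "arm_command", "payload": {"increments": [0,0,0.2,0,0,0,0,0,0,0,0,0,0,0]}}

```text
time_s: 17.35
tool_pos: [0.5614, 0.1353, 0.2549]
ee_rot: [-0.435, -0.557, -0.436, 0.558]
wrist_force: [-7.6, 3.1, 2.5]
width: 0.008
```

Call:
{"api": "arm_command", "payload": {"increments": [0,0,0.2,0,0,0,0,0,0,0,0,0,0,0]}}

```text
time_s: 17.6
tool_pos: [0.5614, 0.1353, 0.2549]
ee_rot: [-0.435, -0.557, -0.436, 0.558]
wrist_force: [-7.3, 4.0, 2.3]
width: 0.003
```

Axial force is about 8 N with the finger stopped, so the base bears on both posts. I'm holding briefly, then backing off and checking clearance to the jar.

Call:
{"api": "arm_command", "payload": {"increments": [0,0,0,0,0,0,0,0,0,0,0,0,0,0,0,0,0,0,0,0,0]}}

```text
time_s: 17.98
tool_pos: [0.5614, 0.1353, 0.2549]
ee_rot: [-0.435, -0.557, -0.436, 0.558]
wrist_force: [-7.6, 3.5, 2.1]
width: 0.006
```

Call:
{"api": "arm_command", "payload": {"increments": [0,0,-1,0,0,0,0,0,0,-2,0,0,0,0,0,0,-3,0,0,0,0,0,-15,0,0,0,0,0,0,-35,0,0,0,0,0,0,-35,0,0,0,0,0,0,0,0,0,0,0,0,0,0,0,0,0,0,0]}}

```text
time_s: 18.98
tool_pos: [0.5559, 0.1365, 0.3401]
ee_rot: [0.435, 0.557, 0.435, -0.557]
wrist_force: [-0.4, -0.0, 0.2]
width: 0.002
```

Run:
```python
from h import *
o=telemetry.get_obs(); print(o['tool_pos'],o['wrist_force'])
for n,f in(('wrist','w5'),('scene','s5'),('side','d5')):
    P,D,M=grab(n,f); C=cloud(M,D); x,y,z=C[...,0],C[...,1],C[...,2]
    for nm,c,r,lo,hi in(('col',(.597,.127),.025,.107,.118),('pin',(.5,.15),.03,.1,.118),('jar',(.45,.32),.12,.08,.2)):
        k=(D>0)&(z>lo)&(z<hi)&(np.hypot(x-c[0],y-c[1])<r)
        if k.any(): print(n,nm,k.sum(),C[k].mean(0).round(4),C[k].min(0).round(3),C[k].max(0).round(3))
p,q=cv2.imread('pics/w5.png'),cv2.imread('pics/s5.png')
cv2.imwrite('pics/c5.png',np.hstack([p[60:360,120:520],cv2.resize(q[170:320,330:530],(400,300))]))
```

```text
[0.55590959 0.13649578 0.340077  ] [-0.39921587 -0.01264656  0.17876699]
wrist col 572 [0.5973 0.1275 0.1125] [0.587 0.116 0.107] [0.608 0.138 0.115]
wrist pin 347 [0.5009 0.1508 0.1082] [0.492 0.142 0.1  ] [0.508 0.158 0.111]
wrist jar 2767 [0.3723 0.3126 0.0902] [0.338 0.29  0.08 ] [0.384 0.351 0.101]
scene col 72 [0.6005 0.128  0.1119] [0.588 0.117 0.107] [0.61  0.138 0.116]
scene pin 44 [0.5031 0.1513 0.1074] [0.494 0.143 0.1  ] [0.51  0.158 0.112]
scene jar 626 [0.3612 0.3272 0.1171] [0.33  0.293 0.08 ] [0.385 0.36  0.194]
side col 34 [0.5938 0.1228 0.1136] [0.585 0.114 0.107] [0.603 0.134 0.118]
side pin 26 [0.4971 0.1461 0.1086] [0.492 0.14  0.101] [0.505 0.154 0.116]
side jar 276 [0.3528 0.3196 0.1197] [0.33  0.286 0.08 ] [0.378 0.359 0.197]
```

View pics/c5.png

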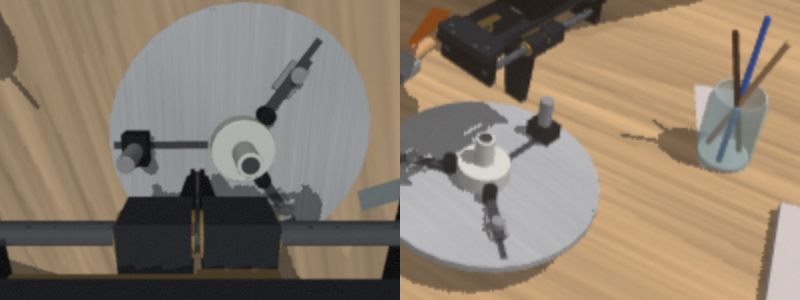

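The holder is seated against both posts at about (0.597, 0.126) and upright. The jar is well clear, at (0.36, 0.32). I'm moving behind the pin.

Call:
{"api": "arm_command", "payload": {"increments": [0,0,-30,0,0,0,0,0,0,-30,0,0,0,0,0,0,-25,0,0,0,0,0,0,0,0,0,0,0,0,20,0,0,0,0,0,0,20,0,0,0,0,0,0,20,0,0,0,0,0,0,8,0,0,0,0,0,0,0,0,0,0,0,0,0,0,2,0,0,0,0,0,0,2,0,0,0,0,0,0,0,0,0,0,0]}}

```text
time_s: 20.62
tool_pos: [0.4777, 0.1561, 0.2723]
ee_rot: [0.435, 0.558, 0.435, -0.557]
wrist_force: [-0.4, -0.4, -0.0]
width: 0.005
```

Call:
{"api": "arm_command", "payload": {"increments": [0,0,2,0,0,0,0,0,0,2,0,0,0,0,0,0,2,0,0,0,0,0,0,2,0,0,0,0]}}

```text
time_s: 21.12
tool_pos: [0.4851, 0.1543, 0.2719]
ee_rot: [-0.435, -0.557, -0.436, 0.557]
wrist_force: [-2.4, 1.6, 1.4]
width: 0.004
```

Call:
{"api": "arm_command", "payload": {"increments": [0,0,3,0,0,0,0,0,0,3,0,0,0,0,0,0,3,0,0,0,0,0,0,3,0,0,0,0,0,0,3,0,0,0,0,0,0,3,0,0,0,0,0,0,3,0,0,0,0,0,0,3,0,0,0,0,0,0,3,0,0,0,0,0,0,3,0,0,0,0,0,0,3,0,0,0,0,0,0,3,0,0,0,0,0,0,3,0,0,0,0,0,0,3,0,0,0,0,0,0,3,0,0,0,0,0,0,2,0,0,0,0,0,0,0,0,0,0,0]}}

```text
time_s: 23.25
tool_pos: [0.5311, 0.1428, 0.272]
ee_rot: [0.435, 0.557, 0.435, -0.557]
wrist_force: [-0.5, 0.6, 0.7]
width: 0.004
```

Call:
{"api": "arm_command", "payload": {"increments": [0,0,1,0,0,0,0,0,0,1,0,0,0,0,0,0,1,0,0,0,0,0,0,1,0,0,0,0,0,0,1,0,0,0,0,0,0,0,0,0,0,0]}}

```text
time_s: 24.0
tool_pos: [0.5358, 0.1416, 0.272]
ee_rot: [0.435, 0.557, 0.435, -0.557]
wrist_force: [-1.0, 1.6, 0.8]
width: 0.003
```

Call:
{"api": "arm_command", "payload": {"increments": [0,0,0.7,0,0,0,0,0,0,0.7,0,0,0,0,0,0,0.7,0,0,0,0,0,0,0.7,0,0,0,0,0,0,0,0,0,0,0]}}

```text
time_s: 24.62
tool_pos: [0.5385, 0.141, 0.272]
ee_rot: [0.435, 0.557, 0.435, -0.557]
wrist_force: [-1.8, 1.6, 1.8]
width: 0.006
```

Call:
{"api": "arm_command", "payload": {"increments": [0,0,0.4,0,0,0,0,0,0,0.4,0,0,0,0,0,0,0.4,0,0,0,0]}}

```text
time_s: 25.0
tool_pos: [0.5396, 0.1407, 0.2719]
ee_rot: [0.435, 0.557, 0.435, -0.557]
wrist_force: [-3.0, 1.9, 0.2]
width: 0.009
```

Call:
{"api": "arm_command", "payload": {"increments": [0,0,0.3,0,0,0,0,0,0,0.3,0,0,0,0,0,0,0.2,0,0,0,0]}}

```text
time_s: 25.38
tool_pos: [0.5403, 0.1405, 0.2719]
ee_rot: [-0.435, -0.557, -0.435, 0.557]
wrist_force: [-3.6, 2.7, 0.8]
width: 0.004
```

Call:
{"api": "arm_command", "payload": {"increments": [0,0,0.3,0,0,0,0,0,0,0,0,0,0,0]}}

```text
time_s: 25.62
tool_pos: [0.5405, 0.1405, 0.2719]
ee_rot: [-0.435, -0.557, -0.436, 0.557]
wrist_force: [-4.5, 3.1, 2.5]
width: 0.005
```

Call:
{"api": "arm_command", "payload": {"increments": [0,0,0.3,0,0,0,0,0,0,0,0,0,0,0]}}

```text
time_s: 25.88
tool_pos: [0.5406, 0.1405, 0.2719]
ee_rot: [-0.435, -0.557, -0.436, 0.558]
wrist_force: [-5.3, 3.4, 1.6]
width: 0.004
```

Call:
{"api": "arm_command", "payload": {"increments": [0,0,0.3,0,0,0,0,0,0,0,0,0,0,0]}}

```text
time_s: 26.12
tool_pos: [0.5407, 0.1405, 0.2719]
ee_rot: [-0.435, -0.557, -0.436, 0.558]
wrist_force: [-7.3, 3.7, 2.3]
width: 0.004
```

Call:
{"api": "arm_command", "payload": {"increments": [0,0,0.3,0,0,0,0,0,0,0,0,0,0,0]}}

```text
time_s: 26.38
tool_pos: [0.5409, 0.1404, 0.2719]
ee_rot: [-0.435, -0.557, -0.436, 0.558]
wrist_force: [-8.7, 4.4, 3.9]
width: 0.004
```

Call:
{"api": "arm_command", "payload": {"increments": [0,0,0.2,0,0,0,0,0,0,0,0,0,0,0]}}

```text
time_s: 26.62
tool_pos: [0.541, 0.1404, 0.2718]
ee_rot: [-0.435, -0.557, -0.436, 0.558]
wrist_force: [-9.3, 4.4, 3.7]
width: 0.006
```

Call:
{"api": "arm_command", "payload": {"increments": [0,0,0,0,0,0,0,0,0,0,0,0,0,0,0,0,0,0,0,0,0]}}

```text
time_s: 27.0
tool_pos: [0.541, 0.1404, 0.2719]
ee_rot: [-0.435, -0.557, -0.436, 0.558]
wrist_force: [-9.3, 5.4, 4.5]
width: 0.005
```

Call:
{"api": "arm_command", "payload": {"increments": [0,0,-0.5,0,0,0,0,0,0,-0.5,0,0,0,0,0,0,-0.5,0,0,0,0,0,0,-1,0,0,0,0,0,0,-2,0,0,0,0,0,0,-5,0,0,0,0,0,-15,-3,0,0,0,0,0,-40,0,0,0,0,0,0,-40,0,0,0,0,0,0,0,0,0,0,0,0,0,0,0,0,0,0,0]}}

```text
time_s: 28.38
tool_pos: [0.5292, 0.1432, 0.3671]
ee_rot: [0.435, 0.557, 0.435, -0.557]
wrist_force: [-0.6, -0.4, -0.6]
width: 0.008
```

Run:
```python
from h import *
o=telemetry.get_obs(); print(o['tool_pos'],o['wrist_force'])
for n,f in(('wrist','w6'),('scene','s6'),('side','d6')):
    P,D,M=grab(n,f); C=cloud(M,D); x,y,z=C[...,0],C[...,1],C[...,2]
    for nm,c,r,lo,hi in(('col',(.597,.127),.025,.107,.118),('pin',(.557,.136),.02,.1,.118)):
        k=(D>0)&(z>lo)&(z<hi)&(np.hypot(x-c[0],y-c[1])<r)
        if k.any(): print(n,nm,k.sum(),C[k].mean(0).round(4))
p,q=cv2.imread('pics/w6.png'),cv2.imread('pics/s6.png')
cv2.imwrite('pics/c6.png',np.hstack([p[60:360,220:620],cv2.resize(q[195:315,300:460],(400,300))]))
```

```text
[0.52922449 0.1431574  0.36709996] [-0.61216429 -0.36794176 -0.64023813]
wrist col 470 [0.5972 0.1275 0.1124]
wrist pin 267 [0.5568 0.1372 0.1085]
scene col 71 [0.6004 0.1278 0.1119]
scene pin 50 [0.5607 0.1374 0.107 ]
side col 29 [0.5944 0.1229 0.1144]
side pin 24 [0.5544 0.1339 0.1081]
```

View pics/c6.png

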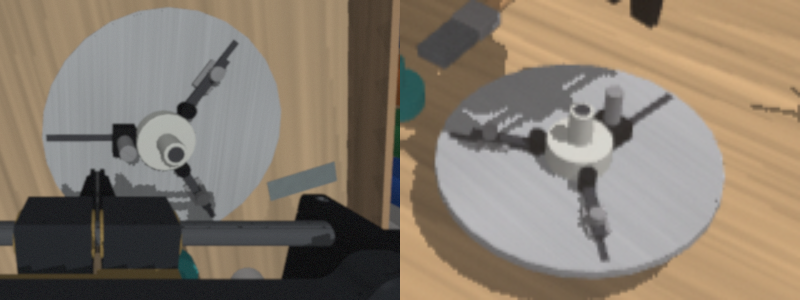

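All three lugs touch the base. The pin-to-column distance is 41.5 mm against a nominal 42 mm, and the gripper is clear. Handing in.

```bash
python3 -c "
from h import *
print(sign_off())"
```

```text
the job is handed in; nothing more can be done
None
```

The holder is standing upright on the banding wheel, held at all three lugs, and I handed the job in after about 28.5 s of the 72 s. I placed it about 10 mm short of the seat. I then pushed its base home with the shut fingers until the force reached about 8 N and motion stopped. Last, I slid the third lug up by its pin and let go.

- **Push on the third lug:** the wrist read about 10 N, which leaves about 7 N on the base after the slide's 3 N of friction. I held it for about 0.4 s.
- **Final position:** the last pictures show the holder upright within a few millimetres of the wheel's centre. The pin-to-column distance is 41.5 mm, against 42 mm if they touch, and the gripper is about 65 mm above the holder.
- **Side force in the push:** pushing home also showed about 1.7 N sideways, so the right lug probably bore a little harder than the left (roughly 7 N and 5 N).
- **Camera disagreement:** the scene and side cameras differed by up to about 6 mm, so I used their mean and the wrist view.
- **Not checked:** I could not measure the force on each lug directly, either during the pushes or after letting go. I did not re-measure the bystanders; no unexpected contact force showed on the way.

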